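# Size a setting die on the stepped gauge

### The arm

A 6-joint arm with a two-finger parallel gripper is mounted at the origin on the work surface. World frame = base frame: x ahead of the robot, y to its left, z up, the work surface at z = 0. Lengths are in m, angles in rad, forces in N, time in s.
With the tool pointing down it reaches from about 0.35 to 0.975 m from the base axis. Payload 7.1 kg.
Tool frame: the origin (TCP) lies midway between the tips of the shut fingers; the grasp point (between the pads) lies 19 mm behind it; z points along the fingers, x is the direction in which the jaws open and shut, and the axes are right-handed (so a half turn about z gives the same grasp; the last joint's range is limited). The gripper opens to 88 mm and grips with 3 to 60 N. Pads are 20 mm wide; open, the fingers measure 115 mm over their backs; the gripper's body (75 mm by 178 mm) begins 61 mm behind the grasp point.
Start: joints at [1.301, 0.423, 1.63, -0, 1.089, -0.019], TCP at [0.155, 0.605, 0.223] pointing down, gripper open.
Joint ranges: [-3, 3], [-0.9, 2.11], [0.09, 2.58], [-1.31, 4.45], [0.11, 2.69], [-2.54, 2.54]. Speed limits (rad/s): [2.39, 2.39, 3.01, 3.14, 3.14, 3.14].

### API

Orientations are given as a unit quaternion [w, x, y, z].
In Python, from station import move_pose, movel, movej, command_gripper, wait, inverse_kinematics, read_camera, camera_info, MotionError, job_done, get_time, get_joint_pos, get_qvel, get_effort, get_tcp_pos, get_ee_rot, get_ft_force, get_ft_torque, get_grip_width gives the robot as it stands. Calls block until the motion is done:
- move_pose(position, orientation): joint-space move of the TCP to a pose.
- movel(position, frame=None, v=0.15, until_force=None): straight line of the TCP; frame=None keeps the orientation; v is the mean speed in m/s. With until_force (N) it stops when the force on the tool has changed by that much, and returns True; else False.
- movej(angles): joint-space move.
- command_gripper(opening): opening from 0.0 (shut) to 1.0 (fully open); the grip force is fixed at half the most; returns when the fingers have stopped.
- wait(seconds).
- inverse_kinematics(position, orientation): joint angles nearest the present ones, or None.
- read_camera(name): name is "side" or "top" or "wrist"; returns the picture (400x640x3 uint8, red, green, blue); there is no depth.
- camera_info(name): a dict with "intrinsics" (3x3 intrinsics, pixels), "T" (4x4, takes a point from camera to world coordinates); the wrist camera has in their place "tool_from_camera" (4x4, takes a point from camera to tool coordinates, whose origin is the TCP and whose axes are the tool frame's). Camera axes: x right, y up, looking along -z (the intrinsics and any distortion apply to the point x, -y, -z); pixel columns grow to the right and rows downward; lengths in m; the calibration is good to about 2 mm. A picture is of the moment at which its call begins: read the wrist's pose just before it. camera_info takes no time and is no camera call.
A pose or a line that the arm cannot do raises MotionError and nothing moves.
- job_done(): hands the job in, once; it reports no verdict.
Readings, each from a call of its own:
- get_time(): time.
- get_joint_pos(): joint angles.
- get_qvel(): joint speeds.
- get_effort(): joint torques, N m.
- get_tcp_pos(): TCP position.
- get_ee_rot(): TCP orientation.
- get_ft_force(): force on the tool from outside, world axes, zero at the start.
- get_ft_torque(): the same for the moment, N m.
- get_grip_width(): opening from 0.0 (shut) to 1.0 (fully open).
Only numpy, scipy, OpenCV 4.12 (cv2) and the standard library are available. Lean on these libraries where they do the work, as an engineer would, in place of code of your own. Each camera call takes 0.05 s, during which the arm holds its last target.

### The job

Take the setting die that stands alone in the small stall of the wooden tray and find its size on the stepped gauge: try its foot in each socket in turn, from the smallest on the lowest step upward, feeling gently and never forcing it down, until it enters. Leave it standing fully home in that first socket that takes it, flange flat on the step, and leave the two other dies, the thread cone, the jar and the hand tool where they are.

Things in the scene. Friction and masses are not known exactly. Their poses are not given: they have to be found in the camera images.
- gauge: stepped gauge, fixed: an aluminium deck with four steps in a row, each 62 mm (x) by 58 mm (y), a round blind socket in the middle of each, in a low steel base. Towards its +y the steps rise by 6 mm each and the sockets grow. Origin under its middle on the bench. A die has 1.5 mm play in its own socket; the next smaller is 3.5 mm too small. Home, its flange lies on the step, its centre 17 mm above the mouth
- deck (a joint): how far the gauge's deck is pushed down, m. The deck floats on springs: it stays up (0) below 5 N, also under a die's weight, then sinks 1 mm for each further 3 N; 6 mm and more means that the die is being forced
- socket1 (a point): the smallest: centre of the mouth of socket 1 of the gauge, 22 mm across and 15 mm deep with a small chamfer, in the flat top of its step, 38 mm above the bench while the deck is up
- socket2 (a point): centre of the mouth of socket 2 of the gauge, 27 mm across and 15 mm deep with a small chamfer, in the flat top of its step, 44 mm above the bench while the deck is up
- socket3 (a point): centre of the mouth of socket 3 of the gauge, 32 mm across and 15 mm deep with a small chamfer, in the flat top of its step, 50 mm above the bench while the deck is up
- socket4 (a point): the largest: centre of the mouth of socket 4 of the gauge, 37 mm across and 15 mm deep with a small chamfer, in the flat top of its step, 56 mm above the bench while the deck is up
- tray: wooden tray, fixed, 84 mm (its x) by 250 mm (its y), floor 6 mm thick, walls 20 mm high above the bench; a cross wall parts it into a small stall at its +y end, which holds one die, and a long stall, which holds the two others. Origin under its middle on the bench
- stall (a point): centre of the floor of the small stall, 6 mm above the bench; the die to be sized stands alone within 10 mm of it
- die_a_mid (a point): centre (half-way up, on the axis) of the die die_a, 29 mm above the underside of its foot and 11 mm above the top of its flange; z up
- die_b_mid (a point): centre (half-way up, on the axis) of the die die_b, 29 mm above the underside of its foot and 11 mm above the top of its flange; z up
- die_c_mid (a point): centre (half-way up, on the axis) of the die die_c, 29 mm above the underside of its foot and 11 mm above the top of its flange; z up
- die_a: one of three look-alike setting dies, turned steel, 0.22 kg give or take a quarter, 58 mm high, upright: a round foot 12 mm high with a small chamfer, above it a flange 47 mm across and 6 mm thick, then a stem 18 mm across and 40 mm high to hold it by. The feet measure 25.5, 30.5 and 35.5 mm across; which die has which is not known. Origin under the foot's middle, z up
- die_b: one of three look-alike setting dies, turned steel, 0.22 kg give or take a quarter, 58 mm high, upright: a round foot 12 mm high with a small chamfer, above it a flange 47 mm across and 6 mm thick, then a stem 18 mm across and 40 mm high to hold it by. The feet measure 25.5, 30.5 and 35.5 mm across; which die has which is not known. Origin under the foot's middle, z up
- die_c: one of three look-alike setting dies, turned steel, 0.22 kg give or take a quarter, 58 mm high, upright: a round foot 12 mm high with a small chamfer, above it a flange 47 mm across and 6 mm thick, then a stem 18 mm across and 40 mm high to hold it by. The feet measure 25.5, 30.5 and 35.5 mm across; which die has which is not known. Origin under the foot's middle, z up
- cone_top (a point): bystander: top of a cream cone of thread standing upright, 88 mm high and 64 mm across at its foot
- jar: bystander: glass jar 65 mm high, 56 mm across; origin at its underside
- awl_grip (a point): bystander: lying hand tool, 160 mm long; middle of its handle
There are look-alikes about, which are no part of the job. What is shaped like the die_b but pink, turquoise or yellow is not meant.

How it is judged:
On the way, in this order (a step that is already met when the one before it is completed fails the run):
1. a die's foot is set on the smallest socket ((((horizontal distance between die_c_mid and socket1 below 0.006 m and z of die_c_mid in the frame of socket1 below 0.031 m) and z of die_c_mid in the frame of socket1 above 0.01 m and (contact force between die_c and gauge above 0.5 N or z of die_c_mid in the frame of socket1 below 0.026 m)) or ((horizontal distance between die_a_mid and socket1 below 0.006 m and z of die_a_mid in the frame of socket1 below 0.031 m) and z of die_a_mid in the frame of socket1 above 0.01 m and (contact force between die_a and gauge above 0.5 N or z of die_a_mid in the frame of socket1 below 0.026 m)) or ((horizontal distance between die_b_mid and socket1 below 0.006 m and z of die_b_mid in the frame of socket1 below 0.031 m) and z of die_b_mid in the frame of socket1 above 0.01 m and (contact force between die_b and gauge above 0.5 N or z of die_b_mid in the frame of socket1 below 0.026 m)))).
2. then it is tried in the second socket ((((horizontal distance between die_c_mid and socket2 below 0.006 m and z of die_c_mid in the frame of socket2 below 0.031 m) and z of die_c_mid in the frame of socket2 above 0.01 m and (contact force between die_c and gauge above 0.5 N or z of die_c_mid in the frame of socket2 below 0.026 m)) or ((horizontal distance between die_a_mid and socket2 below 0.006 m and z of die_a_mid in the frame of socket2 below 0.031 m) and z of die_a_mid in the frame of socket2 above 0.01 m and (contact force between die_a and gauge above 0.5 N or z of die_a_mid in the frame of socket2 below 0.026 m)) or ((horizontal distance between die_b_mid and socket2 below 0.006 m and z of die_b_mid in the frame of socket2 below 0.031 m) and z of die_b_mid in the frame of socket2 above 0.01 m and (contact force between die_b and gauge above 0.5 N or z of die_b_mid in the frame of socket2 below 0.026 m)))).
3. then it goes down in the second socket if it fits there, else it is tried in the third (((horizontal distance between die_c_mid and socket2 below 0.005 m and z of die_c_mid in the frame of socket2 below 0.0225 m) or ((horizontal distance between die_a_mid and socket3 below 0.006 m and z of die_a_mid in the frame of socket3 below 0.031 m) and z of die_a_mid in the frame of socket3 above 0.01 m and (contact force between die_a and gauge above 0.5 N or z of die_a_mid in the frame of socket3 below 0.026 m)) or ((horizontal distance between die_b_mid and socket3 below 0.006 m and z of die_b_mid in the frame of socket3 below 0.031 m) and z of die_b_mid in the frame of socket3 above 0.01 m and (contact force between die_b and gauge above 0.5 N or z of die_b_mid in the frame of socket3 below 0.026 m)))).
At the end, for the whole second after the job is handed in: The die from the small stall stands upright (0.06 rad), at rest, in the smallest socket that takes it, foot fully in: centre at most 18.5 mm above the mouth, within 2.5 mm of the axis. The stall is empty; the other two dies stand upright within 12 mm of where they began ((((horizontal distance between die_c_mid and socket2 below 0.0025 m and z of die_c_mid in the frame of socket2 below 0.0185 m) and z of die_c_mid in the frame of socket2 above 0.0145 m and angle between die_c_mid's own z axis and vertical below 0.06 rad and linear speed of die_c below 0.01 m/s and distance of each of die_a_mid, die_b_mid from where it was at the start of the episode below 0.012 m and angle between each of die_a_mid, die_b_mid's own z axis and vertical below 0.1 rad and horizontal distance between each of die_c_mid, die_a_mid, die_b_mid and stall above 0.05 m) or ((horizontal distance between die_a_mid and socket3 below 0.0025 m and z of die_a_mid in the frame of socket3 below 0.0185 m) and z of die_a_mid in the frame of socket3 above 0.0145 m and angle between die_a_mid's own z axis and vertical below 0.06 rad and linear speed of die_a below 0.01 m/s and distance of each of die_c_mid, die_b_mid from where it was at the start of the episode below 0.012 m and angle between each of die_c_mid, die_b_mid's own z axis and vertical below 0.1 rad and horizontal distance between each of die_c_mid, die_a_mid, die_b_mid and stall above 0.05 m) or ((horizontal distance between die_b_mid and socket4 below 0.0025 m and z of die_b_mid in the frame of socket4 below 0.0185 m) and z of die_b_mid in the frame of socket4 above 0.0145 m and angle between die_b_mid's own z axis and vertical below 0.06 rad and linear speed of die_b below 0.01 m/s and distance of each of die_c_mid, die_a_mid from where it was at the start of the episode below 0.012 m and angle between each of die_c_mid, die_a_mid's own z axis and vertical below 0.1 rad and horizontal distance between each of die_c_mid, die_a_mid, die_b_mid and stall above 0.05 m))); the robot touches nothing.
It fails at once if the die is forced: the sprung deck is pushed down more than 6 mm (23 N) (value of joint deck above 0.006 m).
It fails at once if a die goes into a socket larger than its own ((horizontal distance between die_c_mid and socket3 below 0.012 m and z of die_c_mid in the frame of socket3 below 0.024 m) or (horizontal distance between die_c_mid and socket4 below 0.012 m and z of die_c_mid in the frame of socket4 below 0.024 m) or (horizontal distance between die_a_mid and socket4 below 0.012 m and z of die_a_mid in the frame of socket4 below 0.024 m)).
It fails at once if the thread cone, the jar or the hand tool is disturbed (more than 30 mm) (distance of any of cone_top, jar, awl_grip from where it was at the start of the episode above 0.03 m).
It also fails if it takes over 72 s, if anything falls off the work surface, if the arm or the gripper's body presses on something with over 40 N, if the wrist force passes 120 N, or if a joint passes its speed limit or range.

## Working session

There is one attempt and no reset: what is moved stays moved. The work goes in short steps, each a Python script; the robot and the scene stay as the last script left them, time stands still between calls to the robot, and variables do not carry over. Pictures are saved under pics/ and viewed, and the job is handed in when it is done.

```bash
mkdir -p pics; ls; python3 - <<'E'
from station import *
import cv2,numpy as np
np.set_printoptions(precision=4,suppress=True)
for n in ("side","top","wrist"):
    im=read_camera(n); cv2.imwrite(f"pics/{n}0.png",im[:,:,::-1]); print(n,camera_info(n))
print(get_time(),get_tcp_pos(),get_ee_rot(),get_ft_force(),get_grip_width())
E
```

```text
pics
side {'intrinsics': array([[478.7648,   0.    , 318.2869],
       [  0.    , 478.7648, 202.1642],
       [  0.    ,   0.    ,   1.    ]]), 'T': array([[-0.9976,  0.0339, -0.0608,  0.5296],
       [-0.0696, -0.507 ,  0.8591,  0.927 ],
       [-0.0017,  0.8613,  0.5081,  0.6077],
       [ 0.    ,  0.    ,  0.    ,  1.    ]])}
top {'intrinsics': array([[492.8719,   0.    , 318.4441],
       [  0.    , 492.8719, 201.7803],
       [  0.    ,   0.    ,   1.    ]]), 'T': array([[ 0.0038,  0.9972, -0.0746,  0.4921],
       [-1.    ,  0.0042,  0.0054,  0.0541],
       [ 0.0057,  0.0746,  0.9972,  1.1789],
       [ 0.    ,  0.    ,  0.    ,  1.    ]])}
wrist {'intrinsics': array([[332.2686,   0.    , 316.8835],
       [  0.    , 332.2686, 200.981 ],
       [  0.    ,   0.    ,   1.    ]]), 'tool_from_camera': array([[ 1.    ,  0.0005,  0.0003, -0.0007],
       [ 0.0005, -0.9621, -0.2729, -0.0745],
       [ 0.0001,  0.2729, -0.9621, -0.1631],
       [ 0.    ,  0.    ,  0.    ,  1.    ]])}
0.15 [0.155  0.605  0.2221] [ 0.0004  0.79    0.6131 -0.0005] [-0.0226 -0.1619 -0.6526] 1.0037677219920402
```

View pics/top0.png

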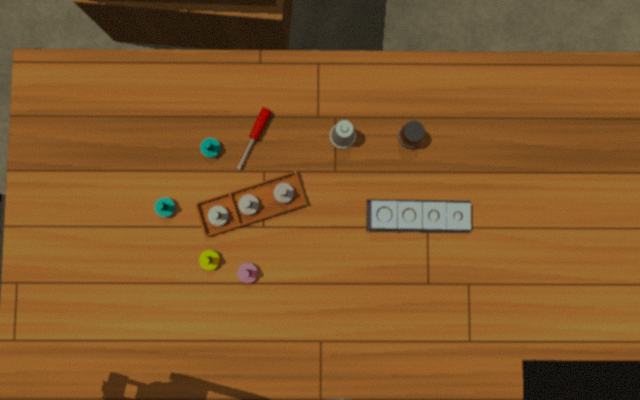

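View pics/side0.png

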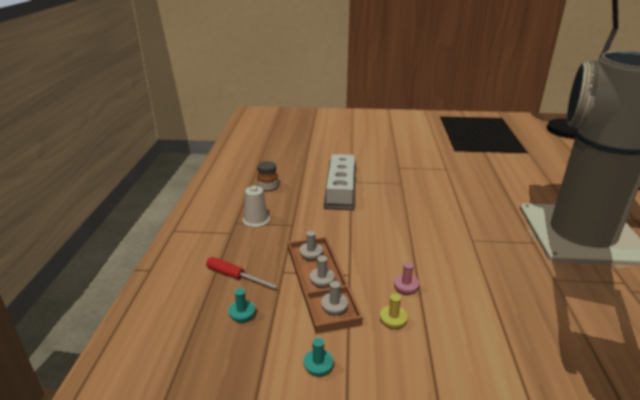

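View pics/wrist0.png

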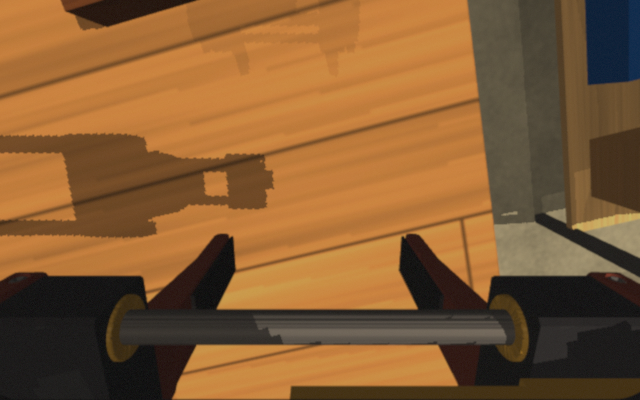

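Top view: the gauge is at (420,216), with its big socket on the left (+y). The tray is at (252,204). The grey dies are at (218,216), in the short +y stall, and at (249,204) and (285,193) in the long stall. The look-alikes are turquoise (210,148) and (165,207), yellow (209,260) and pink (248,273). The die meant is the grey one at (218,216), alone in the +y stall; I'll confirm it in a crop.

```bash
cat > h.py <<'E'
import numpy as np,cv2
from scipy.spatial.transform import Rotation as R
from station import *
np.set_printoptions(precision=4,suppress=True)
def ray(ci,T,u,v):
    K=ci["intrinsics"]; d=np.array([(u-K[0,2])/K[0,0],-(v-K[1,2])/K[1,1],-1.]); return T[:3,3],T[:3,:3]@d
def onplane(ci,T,u,v,z):
    o,d=ray(ci,T,u,v); return o+d*(z-o[2])/d[2]
def proj(ci,T,p):
    K=ci["intrinsics"]; c=T[:3,:3].T@(np.asarray(p)-T[:3,3]); return np.array([K[0,2]+K[0,0]*c[0]/-c[2],K[1,2]-K[1,1]*c[1]/-c[2]])
def wristT():
    q=get_ee_rot();T=np.eye(4);T[:3,:3]=R.from_quat([q[1],q[2],q[3],q[0]]).as_matrix();T[:3,3]=get_tcp_pos();return T@camera_info("wrist")["tool_from_camera"]
def down(yaw):  # tool z down, tool x at angle yaw in world
    c,s=np.cos(yaw),np.sin(yaw); q=R.from_matrix(np.array([[c,s,0],[s,-c,0],[0,0,-1.]])).as_quat(); return np.array([q[3],q[0],q[1],q[2]])
E
python3 - <<'E'
from h import *
a=cv2.imread("pics/top0.png");cv2.imwrite("pics/crop0.png",np.vstack([cv2.resize(a[165:245,190:310],None,fx=5,fy=5,interpolation=2)[:300],cv2.resize(a[190:240,355:480],(600,240),interpolation=2)]))
cv2.imwrite("pics/crop0b.png",cv2.resize(a[165:245,190:310],None,fx=5,fy=5,interpolation=2))
ci=camera_info("top");T=ci["T"]
hsv=cv2.cvtColor(a,cv2.COLOR_BGR2HSV)
m=((hsv[...,1]<70)&(hsv[...,2]>90)).astype(np.uint8)
n,l,st,ce=cv2.connectedComponentsWithStats(m)
for i in range(1,n):
    if 60<st[i,4]<6000 and 100<ce[i,1]<300: print(st[i],ce[i],onplane(ci,T,*ce[i],0.024))
for u,v,z in [(384.5,215,.056),(409,215,.05),(433.5,216,.044),(458,216,.038),(218,216,.064)]: print(onplane(ci,T,u,v,z))
E
```

```text
[330 120  24  28 335] [341.8507 130.6328] [ 0.7482 -0.0071  0.024 ]
[274 183  19  20 248] [282.4919 192.3468] [0.6003 0.1325 0.024 ]
[239 195  20  20 250] [247.328 203.904] [0.5727 0.2147 0.024 ]
[ 371  200  101   30 2856] [420.263  214.6894] [ 0.5491 -0.1913  0.024 ]
[208 206  20  19 258] [216.7752 214.969 ] [0.5465 0.2859 0.024 ]
[238 264  13  15  84] [243.2619 270.369 ] [0.4179 0.2219 0.024 ]
[ 0.5464 -0.1028  0.056 ]
[ 0.547  -0.1599  0.05  ]
[ 0.5452 -0.2176  0.044 ]
[ 0.5457 -0.276   0.038 ]
[0.5423 0.275  0.064 ]
```

View pics/crop0.png

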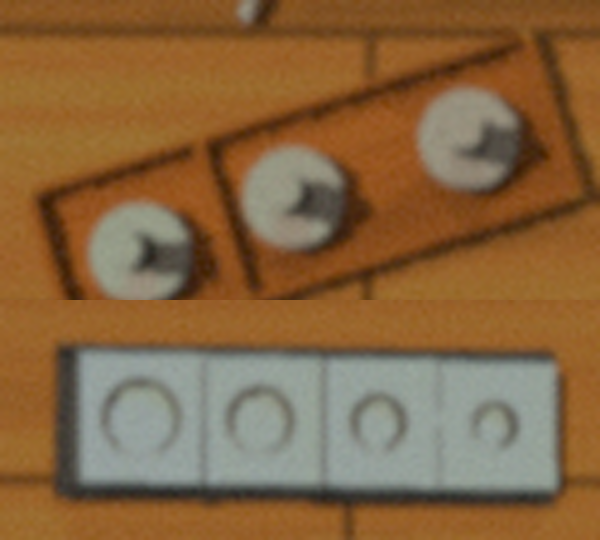

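The crop confirms it: the left stall holds the single grey die at (218,216). Socket spacing comes out at 58 mm, which matches. Next I'll refine with wrist views taken 180° apart to cancel the camera bias, starting with the stall.

```bash
cat > look.py <<'E'
from h import *
def look(xy,z,yaw,name):
    move_pose([xy[0],xy[1],z],down(yaw)); wait(0.1)
    T=wristT(); im=read_camera("wrist"); cv2.imwrite(f"pics/{name}.png",im[:,:,::-1]); np.save(f"pics/{name}.npy",T); return T,im
E
python3 - <<'E'
from look import *
d=np.radians
b=np.arctan2(.283,.546)
for k,s in (("sA",1),("sB",-1)):
    look((.546,.283),.13,b+s*np.pi/2,k); print(get_time(),get_tcp_pos(),get_joint_pos())
E
python3 -c "
import cv2,numpy as np
cv2.imwrite('pics/sAB.png',cv2.resize(np.vstack([cv2.imread('pics/sA.png'),cv2.imread('pics/sB.png')]),(480,600)))"
```

```text
2.1667 [0.5457 0.2838 0.1302] [ 0.4601  0.5231  1.7132  0.0001  0.905  -1.5899]
4.9667 [0.546 0.283 0.13 ] [ 0.4588  0.5233  1.7133 -0.      0.9049  1.5512]
```

View pics/sAB.png

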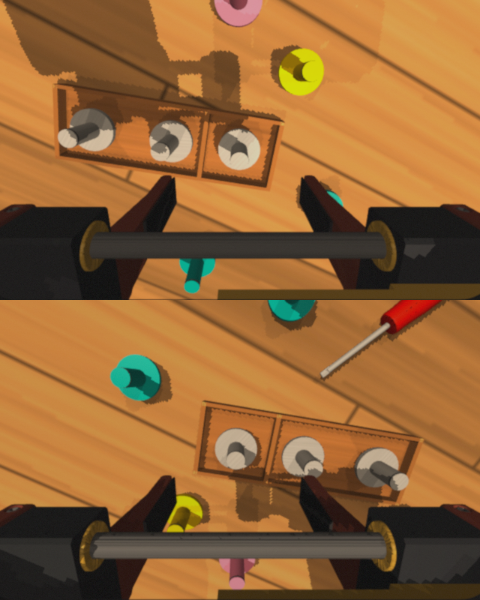

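Both views show the stall die near the image centre: (318,198) in A, and about (315,198) in B within its own frame. Next I fit the flanges and view the gauge.

```bash
cat > fl.py <<'E'
from h import *
def grey_comp(im,seed,smax=85,vmin=25):
    hsv=cv2.cvtColor(im,cv2.COLOR_BGR2HSV)
    m=((hsv[...,1]<smax)&(hsv[...,2]>vmin)).astype(np.uint8)
    m=cv2.morphologyEx(m,cv2.MORPH_OPEN,np.ones((3,3),np.uint8))
    n,l,st,ce=cv2.connectedComponentsWithStats(m)
    ids=l[seed[1]-12:seed[1]+12,seed[0]-12:seed[0]+12]; ids=ids[ids>0]; i=np.bincount(ids).argmax()
    return (l==i).astype(np.uint8),st[i]
def ell_world(ci,T,mask,z):
    c=max(cv2.findContours(mask,0,1)[0],key=cv2.contourArea); h=cv2.convexHull(c)[:,0,:].astype(float)
    # contour pixel centres -> plane, circle fit
    c=c[:,0,:].astype(float)
    P=np.array([onplane(ci,T,u,v,z)[:2] for u,v in c])
    for _ in range(6):
        A=np.c_[2*P,np.ones(len(P))]; s=np.linalg.lstsq(A,(P**2).sum(1),rcond=None)[0]
        r=np.sqrt(s[2]+s[:2]@s[:2]); e=np.abs(np.hypot(*(P-s[:2]).T)-r)
        keep=e<max(2.0*np.median(e),.0006); P=P[keep]
    return s[:2],r,len(P)
E
python3 - <<'E'
from look import *; from fl import *
ci=camera_info("wrist")
for k,s in (("sA",(318,198)),("sB",(315,198))):
    im=cv2.imread(f"pics/{k}.png");T=np.load(f"pics/{k}.npy")
    m,st=grey_comp(im,s); print(k,st,ell_world(ci,T,m,.024))
b=np.arctan2(-.19,.546)
for k,s in (("gA",1),("gB",-1)):
    look((.546,-.19),.15,b+s*np.pi/2,k); print(get_time(),get_tcp_pos(),get_joint_pos())
cv2.imwrite('pics/gAB.png',cv2.resize(np.vstack([cv2.imread('pics/gA.png'),cv2.imread('pics/gB.png')]),(480,600)))
E
```

```text
sA [ 291  172   55   54 2359] (array([0.5452, 0.2841]), np.float64(0.023125904826837122), 136)
sB [ 287  171   56   55 2378] (array([0.5455, 0.2844]), np.float64(0.023157903580292336), 148)
7.7667 [ 0.5461 -0.1897  0.15  ] [-0.3549  0.4486  1.7871  0.      0.9059 -1.5912]
10.5667 [ 0.546 -0.19   0.15 ] [-0.3555  0.4486  1.7871 -0.      0.9059  1.55  ]
```

View pics/gAB.png

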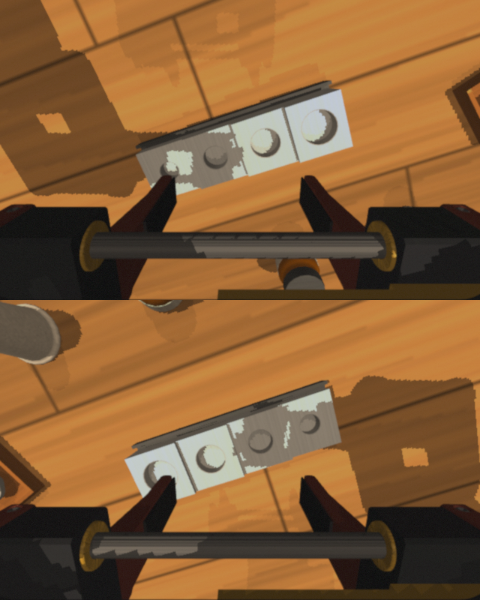

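View A shows sockets 4, 3 and 2 at about (426,168), (353,190) and (287,208). View B shows sockets 3, 2 and 1 at about (281,210), (348,187) and (413,166). I'll enlarge them.

```bash
python3 - <<'E'
import cv2,numpy as np
a=cv2.imread('pics/gA.png')[130:245,210:450];b=cv2.imread('pics/gB.png')[130:245,190:430]
cv2.imwrite('pics/gcrop.png',cv2.resize(np.vstack([a,b]),None,fx=2.6,fy=2.6,interpolation=2))
E
```

```text
(no output)
```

View pics/gcrop.png

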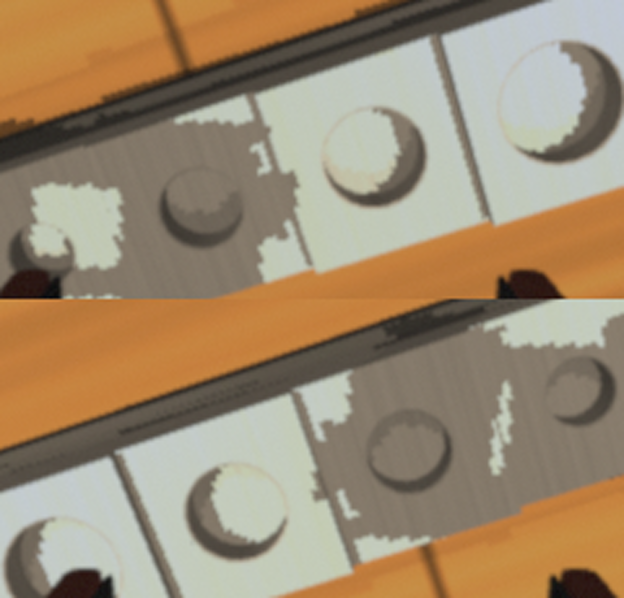

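```bash
cat > sock.py <<'E'
from h import *
from scipy.ndimage import map_coordinates
from scipy.optimize import least_squares
def rim(im,ci,T,c,z,r0,w=.004):
    g=cv2.GaussianBlur(cv2.cvtColor(im,cv2.COLOR_BGR2GRAY),(0,0),.8).astype(float)
    c=np.array(c,float); rs=np.arange(r0-w,r0+w,.0002)
    for it in range(5):
        P=[]
        for t in np.linspace(0,2*np.pi,72,endpoint=False):
            uv=np.array([proj(ci,T,[c[0]+r*np.cos(t),c[1]+r*np.sin(t),z]) for r in rs])
            d=np.gradient(map_coordinates(g,[uv[:,1],uv[:,0]],order=1,mode='nearest')); k=abs(d).argmax()
            if abs(d[k])>1.2: P.append(c+rs[k]*np.array([np.cos(t),np.sin(t)]))
        P=np.array(P)
        f=least_squares(lambda s:np.hypot(*(P-s[:2]).T)-s[2],[*c,r0],loss='soft_l1',f_scale=.0003)
        c=f.x[:2]; w=.0025; rs=np.arange(r0-w,r0+w,.0002)
    e=abs(np.hypot(*(P-f.x[:2]).T)-f.x[2])
    return c,f.x[2],len(P),np.median(e)
E
python3 - <<'E'
from sock import *
ci=camera_info("wrist")
S={4:(.056,.0185),3:(.05,.016),2:(.044,.0135),1:(.038,.011)}
for k,d in (("gA",{4:(426,168),3:(353,190),2:(287,209)}),("gB",{3:(281,210),2:(348,187),1:(413,166)})):
    im=cv2.imread(f"pics/{k}.png");T=np.load(f"pics/{k}.npy")
    for n,uv in d.items():
        z,r=S[n]; c0=onplane(ci,T,*uv,z)[:2]; print(k,n,c0,rim(im,ci,T,c0,z,r))
E
```

```text
gA 4 [ 0.5472 -0.1005] (array([ 0.548 , -0.1011]), np.float64(0.01858967976639508), 49, np.float64(0.00017766212649508034))
gA 3 [ 0.5469 -0.1596] (array([ 0.5471, -0.1593]), np.float64(0.01615822736053103), 55, np.float64(0.00013882776686480885))
gA 2 [ 0.546  -0.2173] (array([ 0.5465, -0.2174]), np.float64(0.013627523249323287), 47, np.float64(0.00014758229777317965))
gB 3 [ 0.5485 -0.1601] (array([ 0.5473, -0.1588]), np.float64(0.015860090890499237), 52, np.float64(0.00020113970497822632))
gB 2 [ 0.5474 -0.2187] (array([ 0.549 , -0.2174]), np.float64(0.01203337963072007), 71, np.float64(0.00035397691742476874))
gB 1 [ 0.5451 -0.2755] (array([ 0.5459, -0.2755]), np.float64(0.011307882914690185), 60, np.float64(0.00019270281560566406))
```

The sockets lie on a line with a spacing of 58.0±0.2 mm and radii within 0.3 mm of nominal. Next I grasp the die at (0.5454,0.2843).

```bash
python3 - <<'E'
from look import *
p=np.array([.54535,.28425]); q=down(np.radians(19))
move_pose([*p,.12],q); command_gripper(.5); print(get_time(),get_grip_width())
print(movel([*p,.033],v=.08,until_force=6),get_tcp_pos(),get_time())
f0=get_ft_force()
command_gripper(0); wait(.2); print(get_grip_width()*88,"mm",get_ft_force()-f0,get_tcp_pos())
movel([*p,.13],v=.08); wait(.4)
print("lift",get_ft_force(),get_ft_force()-f0,get_grip_width()*88,get_tcp_pos(),get_time())
T=wristT(); im=read_camera("wrist"); cv2.imwrite("pics/h1.png",im[:,:,::-1]); np.save("pics/h1.npy",T)
cv2.imwrite("pics/h1s.png",read_camera("side")[:,:,::-1])
a=cv2.imread("pics/h1s.png"); cv2.imwrite("pics/h1c.png",np.vstack([cv2.resize(cv2.imread("pics/h1.png"),(480,300)),cv2.resize(a[170:330,260:420],(300,300),interpolation=2).repeat(1,1) @np.eye(3,dtype=np.uint8) if 0 else cv2.resize(a[180:330,240:480],(480,300),interpolation=2)]))
E
```

```text
13.125 0.5006786291205569
False [0.5457 0.2845 0.0335] 14.3583
17.109644817989558 mm [-0.4268  1.0386  3.3435] [0.5455 0.2843 0.0332]
lift [-0.3016  0.0386 -2.7579] [-0.3635  1.1663 -2.5432] 17.606188677950605 [0.5453 0.2842 0.1299] 16.8583
```

View pics/h1c.png

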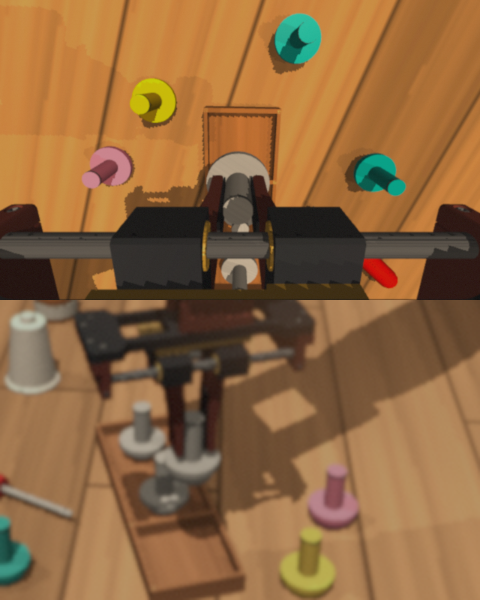

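The die is held: width 17.6 mm, weight about 2.5 N. The flange shows in the wrist view under the fingers, and the stall is empty. As a cross-check, I'll raise the die level with the side camera to see its foot, then measure the flange in the tool frame.

```bash
python3 - <<'E'
from look import *; from fl import *
ci=camera_info("wrist")
# flange front arc, tool frame
im=cv2.imread("pics/h1.png"); 
cv2.imwrite("pics/h1w.png",cv2.resize(im[180:330,250:400],None,fx=3.5,fy=3.5,interpolation=2))
t0=get_time()
move_pose([.50,.33,.50],down(np.radians(19))); wait(.4); print(get_time()-t0,get_tcp_pos())
s=read_camera("side"); cv2.imwrite("pics/foot.png",s[:,:,::-1])
c=camera_info("side"); uv=proj(c,c["T"],get_tcp_pos()); print(uv)
u,v=uv.astype(int); a=s[max(v-40,0):v+80,max(0,u-60):u+60,::-1]
cv2.imwrite("pics/footc.png",cv2.resize(a,None,fx=4,fy=4,interpolation=2))
E
```

```text
1.7999999999999972 [0.5001 0.33   0.4995]
[378.5156  25.616 ]
```

View pics/footc.png

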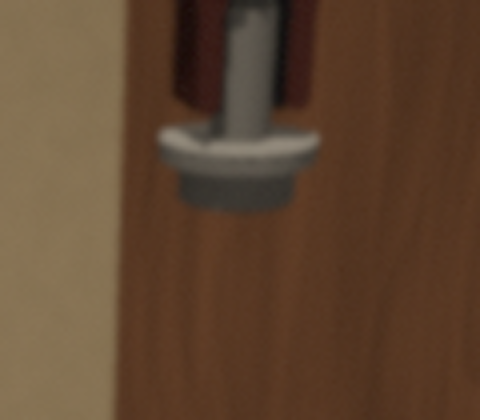

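View pics/h1w.png

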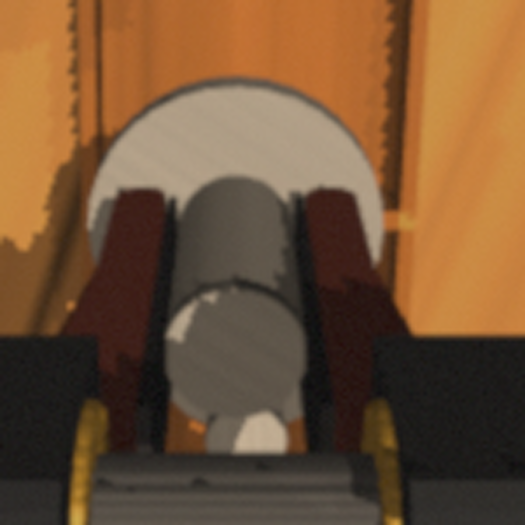

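The foot spans about 118 px against 163 px for the flange, so roughly 34 mm. That suggests the 35.5 mm foot, which would fit socket 4. The trials will decide. Next I measure where the die sits in the tool frame.

```bash
python3 - <<'E'
from sock import *
ci=camera_info("wrist");T=ci["tool_from_camera"]
im=cv2.imread("pics/h1.png"); g=cv2.GaussianBlur(im[...,2]*0+cv2.cvtColor(im,cv2.COLOR_BGR2LAB)[...,2],(0,0),.8).astype(float)
for zt in (.009,):
  c=np.zeros(2)
  for it in range(4):
    P=[];rs=np.arange(.0195,.0275,.0002)
    for t in np.radians(np.arange(185,356,4)):
        uv=np.array([proj(ci,T,[c[0]+r*np.cos(t),c[1]+r*np.sin(t),zt]) for r in rs])
        d=np.gradient(map_coordinates(g,[uv[:,1],uv[:,0]],order=1)); k=d.argmax()
        if d[k]>.5: P.append(c+rs[k]*np.array([np.cos(t),np.sin(t)]))
    P=np.array(P); f=least_squares(lambda s:np.hypot(*(P-s[:2]).T)-s[2],[*c,.0235],loss='soft_l1',f_scale=.0003)
    f2=least_squares(lambda s:np.hypot(*(P-s[:2]).T)-.0235,c,loss='soft_l1',f_scale=.0003); c=f2.x
  print(zt,len(P),f.x,f2.x)
E
```

```text
0.009 43 [-0.0003 -0.0012  0.0237] [-0.0003 -0.0014]
```

```bash
python3 - <<'E'
from sock import *
ci=camera_info("wrist");T=ci["tool_from_camera"]
im=cv2.imread("pics/h1.png"); 
L=cv2.cvtColor(im,cv2.COLOR_BGR2LAB)
for nm,ch,zt,sg in (("outer b",2,.015,1),("top L",0,.009,-1)):
  g=cv2.GaussianBlur(L[...,ch],(0,0),.8).astype(float); c=np.zeros(2)
  for it in range(5):
    P=[];rs=np.arange(.0205,.0265,.0002)
    for t in np.radians(np.arange(210,331,4) if sg>0 else np.arange(215,326,4)):
        uv=np.array([proj(ci,T,[c[0]+r*np.cos(t),c[1]+r*np.sin(t),zt]) for r in rs])
        d=sg*np.gradient(map_coordinates(g,[uv[:,1],uv[:,0]],order=1)); k=d.argmax()
        if d[k]>.5: P.append(c+rs[k]*np.array([np.cos(t),np.sin(t)]))
    P=np.array(P); f=least_squares(lambda s:np.hypot(*(P-s[:2]).T)-s[2],[*c,.0235],loss='soft_l1',f_scale=.0003)
    f2=least_squares(lambda s:np.hypot(*(P-s[:2]).T)-.0235,c,loss='soft_l1',f_scale=.0003); c=f2.x
  print(nm,len(P),f.x,f2.x)
E
```

```text
outer b 31 [-0.0003  0.0007  0.0239] [-0.0003  0.0002]
top L 28 [-0.0003 -0.0001  0.0232] [-0.0003  0.0002]
```

The two independent edges agree: the die is centred in the jaws within 0.3 mm. Now the gentle trials in sockets 1 and 2.

```bash
cat > trial.py <<'E'
from look import *
S={1:(.5458,-.2752,.038),2:(.5465,-.2172,.044),3:(.5472,-.1592,.050),4:(.5480,-.1012,.056)}
Q=down(0.)
def touch(n,off=(0,0),depth=.003,v=.02,F=3.):
    x,y,z=S[n]; x+=off[0]; y+=off[1]; zc=z+.027
    p=get_tcp_pos()
    movel([x,y,zc+.008],v=.12); wait(.15); f0=get_ft_force()
    hit=movel([x,y,zc-depth],v=v,until_force=F); 
    t=get_tcp_pos(); f=get_ft_force()-f0
    print(f"s{n} off{off} hit={hit} above-contact={1000*(t[2]-zc):.2f}mm",t,f,"grip",get_grip_width()*88,"t",round(get_time(),2)); return hit,t[2]-zc
E
python3 - <<'E'
from trial import *
move_pose([S[1][0],S[1][1],.12],Q); print(get_time(),get_ft_force())
h,d=touch(1)
wait(.15); print(get_ft_force())
cv2.imwrite("pics/t1.png",read_camera("wrist")[:,:,::-1]);np.save("pics/t1.npy",wristT())
movel([*S[1][:2],.105],v=.12)
if h and d>-.002:
    movel([*S[2][:2],.105],v=.15)
    h,d=touch(2); wait(.15); print(get_ft_force())
    cv2.imwrite("pics/t2.png",read_camera("wrist")[:,:,::-1])
print(get_time())
E
```

```text
21.3417 [ 0.0958 -0.0244 -2.0152]
s1 off(0, 0) hit=True above-contact=-0.44mm [ 0.546  -0.2753  0.0646] [0.0946 0.0294 6.0966] grip 17.54034804834302 t 22.48
[1.8585 0.0159 3.4146]
s2 off(0, 0) hit=True above-contact=-0.45mm [ 0.5467 -0.2172  0.0705] [ 0.411  -0.7974  6.6094] grip 17.534502867945392 t 24.68
[ 1.4617 -0.3788  4.5298]
24.875
```

Both contacts came at the no-entry height, 0.4 mm past the predicted touch. Next is socket 3, with small offset re-touches to rule out a misaligned fit.

```bash
python3 - <<'E'
from trial import *
movel([*S[2][:2],.105],v=.12); movel([*S[3][:2],.105],v=.15)
for o in ((0,0),(.001,0),(-.001,0),(0,.001),(0,-.001)):
    h,d=touch(3,o)
    if not h or d<-.002: print("ENTERS?"); break
    wait(.1)
x,y,z=get_tcp_pos(); 
T=wristT(); cv2.imwrite("pics/t3.png",read_camera("wrist")[:,:,::-1]); print(get_ft_force(),get_ft_torque(),get_time())
a=cv2.imread("pics/t3.png"); cv2.imwrite("pics/t3c.png",cv2.resize(a[130:330,220:420],None,fx=3,fy=3,interpolation=2))
E
```

```text
s3 off(0, 0) hit=True above-contact=-0.47mm [ 0.5473 -0.1592  0.0765] [ 0.3234 -0.1486  6.6581] grip 17.467364643902005 t 26.77
s3 off(0.001, 0) hit=True above-contact=-0.52mm [ 0.5481 -0.1592  0.0765] [0.3134 1.2655 6.2802] grip 16.93438166432314 t 27.71
s3 off(-0.001, 0) hit=True above-contact=-0.50mm [ 0.5462 -0.1592  0.0765] [2.0482 0.3867 7.1711] grip 17.151029865284286 t 28.65
s3 off(0, 0.001) hit=True above-contact=-0.50mm [ 0.5471 -0.1582  0.0765] [ 0.7219 -0.4596  6.9418] grip 17.419709633988738 t 29.59
s3 off(0, -0.001) hit=True above-contact=-0.50mm [ 0.5471 -0.1601  0.0765] [-1.3388 -0.0535  7.1228] grip 17.366531960473118 t 30.53
[ 1.0066 -0.1357  2.8673] [-0.1308 -0.2177 -0.0106] 30.6833
```

View pics/t3c.png

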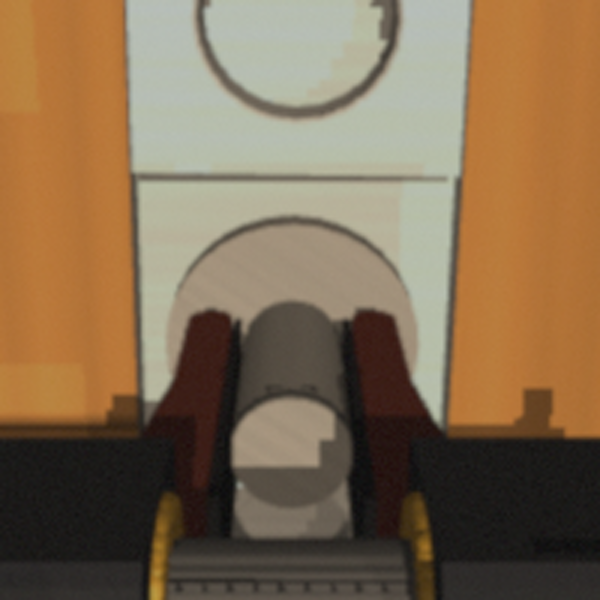

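The die is still upright and did not enter socket 3 in five touches over ±1 mm. Socket 4 is visible ahead at crop (298,15). Now I try socket 4.

```bash
python3 - <<'E'
from trial import *
x,y,z=get_tcp_pos(); movel([x,y,.105],v=.12); movel([*S[4][:2],.105],v=.15)
for o in ((0,0),(.0007,0),(-.0007,0),(0,.0007),(0,-.0007),(.0012,0),(-.0012,0),(0,.0012),(0,-.0012)):
    h,d=touch(4,o,depth=.006,F=3)
    if d<-.003: 
        print("entered"); break
    wait(.1)
if d<-.003:
    x,y,_=get_tcp_pos()
    h=movel([S[4][0]+o[0],S[4][1]+o[1],.083-.0135],v=.02,until_force=3)
    wait(.2); print(h,get_tcp_pos(),(get_tcp_pos()[2]-.083)*1e3,get_ft_force(),get_ft_torque(),get_time())
cv2.imwrite("pics/t4.png",read_camera("wrist")[:,:,::-1])
a=cv2.imread("pics/t4.png"); cv2.imwrite("pics/t4c.png",cv2.resize(a[130:330,220:420],None,fx=3,fy=3,interpolation=2))
E
```

```text
s4 off(0, 0) hit=False above-contact=-5.99mm [ 0.5481 -0.1012  0.077 ] [-0.488   0.1131  1.0006] grip 17.583776349126442 t 32.88
entered
True [ 0.5482 -0.1012  0.0705] -12.528264572124817 [1.1644 0.122  3.5952] [-0.1038 -0.2714  0.0423] 33.45
```

View pics/t4c.png

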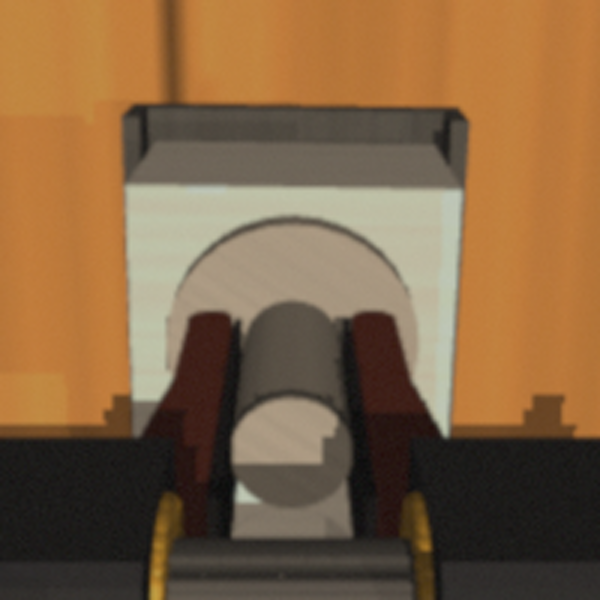

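It went in freely and is home: contact came 12.5 mm down and the flange lies on the step. I'll release, retreat and check.

```bash
python3 - <<'E'
from trial import *
from sock import *
command_gripper(.5); x,y,z=get_tcp_pos(); movel([x,y,.18],v=.12)
look((S[4][0],S[4][1]+.02),.18,0.,"e1")
a=cv2.imread("pics/e1.png"); ci=camera_info("wrist");T=np.load("pics/e1.npy")
u,v=proj(ci,T,[S[4][0],S[4][1],.056]).astype(int); print(u,v)
c1=rim(a,ci,T,S[4][:2],.062,.0235,.003); print("flange",c1)
cv2.imwrite("pics/top1.png",read_camera("top")[:,:,::-1]);cv2.imwrite("pics/side1.png",read_camera("side")[:,:,::-1])
t=cv2.imread("pics/top1.png");s=cv2.imread("pics/side1.png")
cv2.imwrite("pics/fin.png",np.vstack([cv2.resize(a,(480,300)),cv2.resize(s[120:320,200:440],(360,300)).repeat(1,0) if 0 else cv2.resize(s[130:330,170:490],(480,300))]))
cv2.imwrite("pics/fin2.png",cv2.resize(t[100:300,150:490],(680,400)))
print(get_time(),get_ft_force())
E
```

```text
317 214
flange (array([ 0.5477, -0.1007]), np.float64(0.024249038950268222), 70, np.float64(0.0002968870900482666))
35.675 [-0.0995  0.0414 -0.2315]
```

View pics/fin.png

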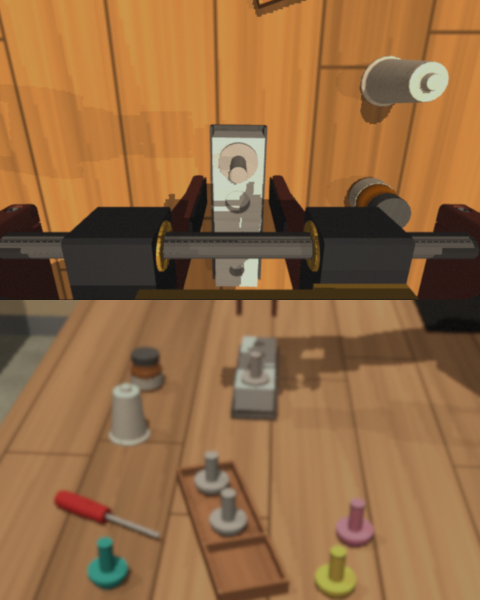

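View pics/fin2.png

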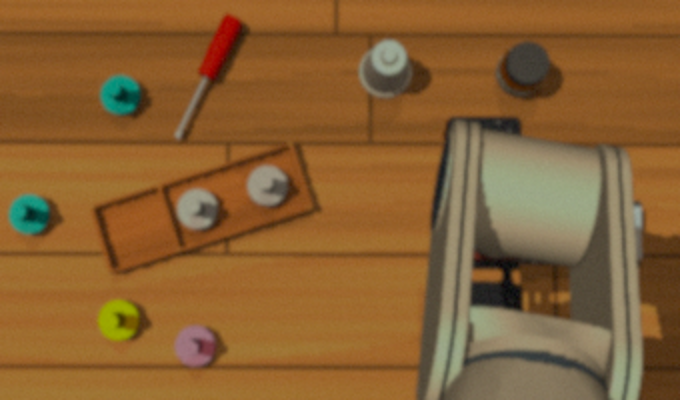

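The wrist view shows the die upright in socket 4, at (317,214) in the full picture. The flange centre is within 0.6 mm of the axis. In the top and side views the stall is empty, the other dies and bystanders are unmoved, and the gripper is clear. I'm handing in.

```bash
python3 -c "
from station import *
print(job_done(),get_time())"
```

```text
the job is handed in; nothing more can be done
the job is handed in; nothing more can be done
```

The die from the small stall is the 35.5 mm one. It now stands fully home in socket 4, the first socket that took it. I handed the job in at about 36 s of the 72 s allowed.

**Trials:** I tried sockets 1, 2 and 3 in order. Each time the foot stopped at the no-entry height with about 6–7 N of contact, enough to sink the deck only about 0.5–0.7 mm. Socket 3 got five touches over ±1 mm to rule out a misaligned fit; sockets 1 and 2 got one centred touch each. In socket 4 the die went down freely, and the flange met the step 12.5 mm below first-contact height.

**Last checks:**
- **Placing:** the flange centre measured within about 0.6 mm of the socket axis. The die looked upright in the wrist and side views.
- **Surroundings:** the stall is empty, and the other dies, cone, jar and hand tool looked unmoved by eye. The gripper is open and clear.

**Small disagreements:**
- **Foot width:** the side camera gave about 34 mm, between 30.5 and 35.5 but nearer 35.5. The trials settled it.
- **Final flange fit:** the radius came out 0.7 mm too large.
- **Socket 2 position:** one of its two early rim fits was bad, so I used the other, which agreed with the 58 mm spacing.

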